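# Unstack the banded keepsake boxes into their lot trays

## Robot

A 7-joint arm with a two-finger parallel gripper is mounted at the origin on the work surface. World frame = base frame: x ahead of the robot, y to its left, z up, the work surface at z = 0. Lengths are in m, angles in rad, forces in N, time in s.
With the tool pointing down it reaches from about 0.425 to 0.95 m from the base axis. Payload 4.7 kg.
Tool frame: the origin (TCP) lies on the centre line of the jaws, within the pads' length; the fingertips stand robot.nose_length ahead of it and the grasp point (between the pads) lies 8 mm behind it (robot.nose_length is the distance from the TCP to the fingertips, in m); z points along the fingers, y is the line along which they close (so a half turn about z gives the same grasp; the last joint's range is limited). The gripper opens to 85 mm and grips with 20 to 120 N. Pads are 22 mm wide; open, the fingers measure 114 mm over their backs; the gripper's body (76 mm by 85 mm) begins 54 mm behind the grasp point. The pads swing forward as they close: fully open they stand 13 mm farther back than shut.
Start: joints at [-1.254, 0.469, -0.049, 1.532, 0.024, 1.141, -0.082], TCP at [0.229, 0.635, 0.242] pointing down, gripper open.
Joint ranges: [-2.59, 2.59], [-0.33, 1.99], [-1.39, 1.29], [0.1, 2.45], [-1.04, 4.18], [0.21, 1.99], [-2.66, 2.66]. Speed limits (rad/s): [2.57, 2.57, 3.14, 3.14, 3.14, 3.14, 3.14].

## Interface

Orientations are given as [roll, pitch, yaw] about the fixed x, y, z axes, in that order (R = Rz(yaw) Ry(pitch) Rx(roll)).
In Python, from plant import robot gives the robot as it stands. Calls block until the motion is done:
- robot.goto(position, orientation): joint-space move of the TCP to a pose.
- robot.move_straight(position, vel=0.15, attitude=None, contact_N=None): straight line of the TCP; attitude=None keeps the orientation; vel is the mean speed in m/s. With contact_N (N) it stops when the force on the tool has changed by that much, and returns True; else False.
- robot.move_joints(angles): joint-space move.
- robot.grip(opening, strength=None): opening from 0.0 (shut) to 1.0 (fully open); strength is the grip in N (None keeps the last); returns when the fingers have stopped.
- robot.sleep(seconds).
- robot.inverse_kinematics(position, orientation): joint angles nearest the present ones, or None.
- robot.sense(): the state.
- robot.grab_frame(name): name is "side" or "top" or "wrist"; returns a dict with "image" (480x640x3 uint8, red, green, blue), "range_z" (480x640 float32, m along the optical axis (not along the pixel's ray), 0 where there is no reading), "fx", "fy", "cx", "cy" (pixels), "dist_coeffs" ([k1, k2, p1, p2, k3] as OpenCV has them; the pictures are not rectified), "R" (3x3) and "t" (3): a world point X has camera coordinates R X + t. Camera axes: x right, y down, z forward; pixel columns grow to the right and rows downward; lengths in m; the calibration is good to about 2 mm. A picture is of the moment at which its call begins.
A pose or a line that the arm cannot do raises robot.IKError and nothing moves.
- robot.close_job(): hands the job in; it is judged then, once.
The state is a dict: "t": time; "joint_pos": joint angles; "joint_velocities": joint speeds; "effort": joint torques, N m; "tcp_pos": TCP position; "tcp_rot": TCP orientation; "wrist_force": force on the tool from outside, world axes, zero at the start; "torque": the same for the moment, N m; "opening": opening from 0.0 (shut) to 1.0 (fully open); "gripper_force": force on a finger pad.
Only numpy, scipy, OpenCV 4.12 (cv2) and the standard library are available. Lean on these libraries where they do the work, as an engineer would, in place of code of your own. Each camera call takes 0.05 s, during which the arm holds its last target. There are 200 camera calls.

## Task

Take the crosswise pile of four wooden keepsake boxes apart and lay each box flat inside the tray of the same colour as its band, lengthwise in the tray, so the lots are ready for the sale. There is china inside: keep the boxes upright, set them down gently without dropping them, and leave the teacup and the china figurine where they stand.

Things in the scene. Friction and masses are not known exactly. Their poses are not given: they have to be found in the camera images.
- box_red: Loose wooden box with red band and end labels: solid, 160 mm long (x), 48 wide (y), 45 high, about 0.3 kg. Origin: centre of underside. Pile: two boxes side by side on a fixed 10 mm board, centre lines 98 mm apart; two more crosswise on them, also 98 mm apart (underside 55 mm above the table; lower ones 10). Grip from above across the width, mid-length.
- box_yellow: Loose wooden box with yellow band and end labels: solid, 160 mm long (x), 48 wide (y), 45 high, about 0.3 kg. Origin: centre of underside. Pile: two boxes side by side on a fixed 10 mm board, centre lines 98 mm apart; two more crosswise on them, also 98 mm apart (underside 55 mm above the table; lower ones 10). Grip from above across the width, mid-length.
- box_green: Loose wooden box with green band and end labels: solid, 160 mm long (x), 48 wide (y), 45 high, about 0.3 kg. Origin: centre of underside. Pile: two boxes side by side on a fixed 10 mm board, centre lines 98 mm apart; two more crosswise on them, also 98 mm apart (underside 55 mm above the table; lower ones 10). Grip from above across the width, mid-length.
- box_blue: Loose wooden box with blue band and end labels: solid, 160 mm long (x), 48 wide (y), 45 high, about 0.3 kg. Origin: centre of underside. Pile: two boxes side by side on a fixed 10 mm board, centre lines 98 mm apart; two more crosswise on them, also 98 mm apart (underside 55 mm above the table; lower ones 10). Grip from above across the width, mid-length.
- tray_red: Shallow red tray, fixed to the table: outside 194 mm long (its x) by 82 mm wide (its y), 12 mm high; walls 5 mm thick, inner floor about 5 mm above the table, inside 184 x 72 mm. Origin: centre of its underside, on the table (z = 0). Which tray stands where changes from start to start.
- tray_yellow: Shallow yellow tray, fixed to the table: outside 194 mm long (its x) by 82 mm wide (its y), 12 mm high; walls 5 mm thick, inner floor about 5 mm above the table, inside 184 x 72 mm. Origin: centre of its underside, on the table (z = 0). Which tray stands where changes from start to start.
- tray_green: Shallow green tray, fixed to the table: outside 194 mm long (its x) by 82 mm wide (its y), 12 mm high; walls 5 mm thick, inner floor about 5 mm above the table, inside 184 x 72 mm. Origin: centre of its underside, on the table (z = 0). Which tray stands where changes from start to start.
- tray_blue: Shallow blue tray, fixed to the table: outside 194 mm long (its x) by 82 mm wide (its y), 12 mm high; walls 5 mm thick, inner floor about 5 mm above the table, inside 184 x 72 mm. Origin: centre of its underside, on the table (z = 0). Which tray stands where changes from start to start.
- teacup: White china cup with a handle, 72 mm across, 55 mm high, loose, standing on the table beyond the pile. Origin: centre of its underside. A bystander: leave it alone.
- figurine: Small white china figurine (round, pawn-like), 34 mm across, 42 mm high, loose, standing on the table on the robot's left, outside the trays. Origin: centre of its underside. A bystander: leave it alone.
Mind the look-alikes: they are no part of the job. Leave any orange look-alike of the box_yellow alone.

How it is judged:
By the outcome, as a careful person would: the job done as asked, in the order asked, and still so for the second after the job is handed in, with the robot touching nothing.
It also fails if it takes over 104 s, if anything falls off the work surface, if the arm or the gripper's body presses on something with over 40 N, if the wrist force passes 120 N, or if a joint passes its speed limit or range.

## Working session

There is one attempt and no reset: what is moved stays moved. The work goes in short steps, each a Python script; the robot and the scene stay as the last script left them, time stands still between calls to the robot, and variables do not carry over. Pictures are saved under pics/ and viewed, at most 14 in all, crops included, and the job is handed in when it is done.

```bash
ls; mkdir -p pics; python3 - <<'E'
from plant import robot
import cv2,numpy as np
s=robot.sense();print(s,robot.nose_length)
for n in("top","side"):
    f=robot.grab_frame(n);cv2.imwrite(f"pics/{n}0.png",f["image"][:,:,::-1]);np.savez(f"{n}0.npz",**f)
    print(n,f["fx"],f["cx"],f["dist_coeffs"],f["R"],f["t"],(f["range_z"]>0).mean())
E
```

```text
pics
{'t': 0.0, 'joint_pos': array([-1.25391497,  0.46944398, -0.04857386,  1.53368767,  0.02410016,
        1.1410135 , -0.08228187]), 'joint_velocities': array([ 0.00167281, -0.00075824,  0.00027146, -0.00137374,  0.00107815,
       -0.0013711 , -0.00043219]), 'effort': array([ 2.09538630e-04, -5.10316300e+01, -4.60698316e-02, -2.37712365e+01,
        1.08417613e-02,  7.68514787e-03,  1.57063414e-05]), 'tcp_pos': array([0.2285891 , 0.6345158 , 0.24126228]), 'tcp_rot': array([-3.13962747e+00,  8.25634776e-05,  2.79584226e+00]), 'wrist_force': array([0.52338996, 0.02181476, 0.541948  ]), 'torque': array([-0.03353958, -0.02063482,  0.01339675]), 'gripper_force': 0.0, 'opening': 0.9947882927397745} 0.011
top 461.7427632936388 316.1549772206762 [-0.07722568  0.          0.          0.          0.        ] [[-0.00144629 -0.99974115 -0.02270568]
 [-0.99478002  0.00375509 -0.10197361]
 [ 0.10203247  0.02243968 -0.99452795]] [0.03332555 0.50661576 1.13591978] 0.9958333333333333
side 457.7689111168661 310.75392681500017 [-0.03234239  0.          0.          0.          0.        ] [[-0.99702847 -0.07696044 -0.00336598]
 [-0.0451055   0.61865089 -0.78437017]
 [ 0.06244785 -0.78188756 -0.62028389]] [0.48529478 0.08299237 1.18206352] 0.9959602864583333
```

View pics/top0.png

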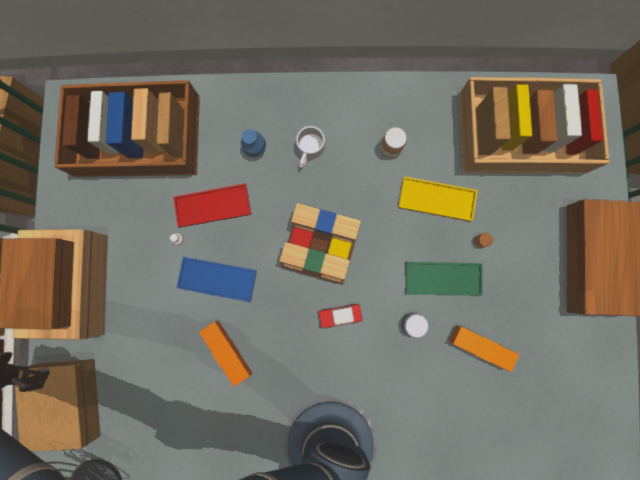

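View pics/side0.png

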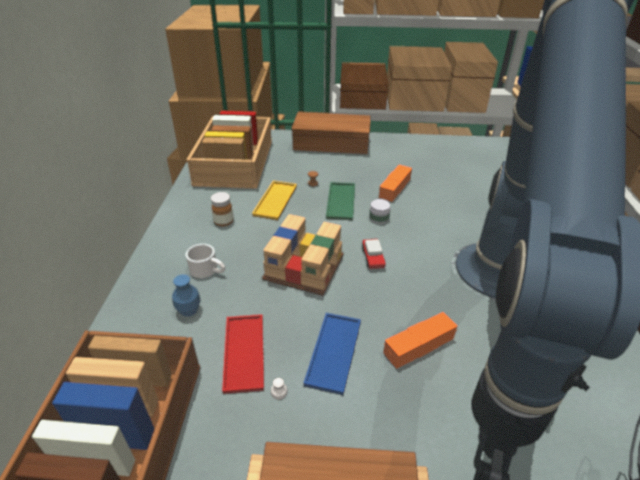

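Top view: the upper boxes are blue (327,221) and green (315,262), with red (300,238) and yellow (341,248) below. The trays are red (212,205), blue (217,279), yellow (438,199) and green (444,279). The figurine is at (176,239) and the cup at (310,142).
Yellow candidates are the banded box in the pile (341,248), the orange blocks (225,352) and (484,348), and the yellow book in the crate (520,118). Only (341,248) is a wooden box with a yellow band in the pile. I'll confirm that in a crop.

```bash
cat > h.py <<'E'
import cv2,numpy as np
def cloud(f):
    v,u=np.mgrid[0:480,0:640]
    K=np.array([[f["fx"],0,f["cx"]],[0,f["fy"],f["cy"]],[0,0,1]])
    p=cv2.undistortPoints(np.stack([u,v],-1).reshape(-1,1,2).astype(float),K,np.array(f["dist_coeffs"]))[:,0]
    z=np.array(f["range_z"]).reshape(-1,1).astype(float)
    X=(np.hstack([p*z,z])-f["t"])@np.array(f["R"])
    X[z[:,0]<=0]=np.nan
    return X.reshape(480,640,3)
def colours(f):
    h=cv2.cvtColor(np.ascontiguousarray(f["image"]),cv2.COLOR_RGB2HSV).astype(int)
    H,S,V=h[...,0],h[...,1],h[...,2]; ok=(S>110)&(V>50)
    return dict(red=ok&((H<5)|(H>174))&(S>190),yellow=ok&(H>22)&(H<33)&(S>170),green=ok&(H>55)&(H<90),blue=ok&(H>100)&(H<125))
def rect(P):
    """centre, sides (long, short), yaw of the long side"""
    c,(w,h),a=cv2.minAreaRect((P[:,:2]*1000).astype(np.float32)); a=np.radians(a)
    if w<h: w,h,a=h,w,a+np.pi/2
    a=(a+np.pi/2)%np.pi-np.pi/2
    return np.array(c)/1000,(round(w),round(h)),round(float(a),3)
def blobs(mask,minpx=40):
    n,l,st,_=cv2.connectedComponentsWithStats(mask.astype(np.uint8))
    return [l==i for i in range(1,n) if st[i,4]>=minpx]
E
python3 - <<'E'
from h import *
for n in("top","side"):
    f=dict(np.load(f"{n}0.npz"));X=cloud(f);C=colours(f);print(n)
    reg=(X[...,0]>.35)&(X[...,0]<.9)&(abs(X[...,1])<.45)
    for c,m in C.items():
        for b in blobs(m&reg,30):
            P=X[b];print(c,b.sum(),*rect(P),"z",np.round(np.percentile(P[:,2],[10,50,90]),4))
    pile=reg&(abs(X[...,1])<.14)&(X[...,0]<.72)&(X[...,0]>.4)
    for lo,hi in((.09,.112),(.047,.065)):
        for b in blobs(pile&(X[...,2]>lo)&(X[...,2]<hi),40):
            P=X[b];print("lvl",lo,b.sum(),*rect(P),np.round(np.median(P[:,2]),4))
f=dict(np.load("top0.npz"))["image"][195:295,265:375,::-1]
cv2.imwrite("pics/crop.png",cv2.resize(f,None,fx=5,fy=5,interpolation=cv2.INTER_CUBIC))
E
```

```text
top
red 1914 [0.6037312  0.30347577] (185, 77) -1.398 z [0.0006 0.0037 0.0073]
red 271 [0.5155249  0.06828786] (46, 37) 1.294 z [0.0514 0.0539 0.0564]
yellow 2317 [ 0.61836511 -0.280884  ] (194, 83) 1.373 z [0.0009 0.0041 0.0098]
yellow 321 [ 0.48878116 -0.02419957] (51, 39) 1.294 z [0.0505 0.0536 0.0567]
blue 123 [0.75797961 0.19386516] (31, 31) 1.184 z [0.0958 0.0984 0.1011]
blue 321 [0.54863983 0.00859339] (49, 37) -0.285 z [0.096  0.0988 0.1013]
blue 2349 [0.41375668 0.2890408 ] (194, 81) 1.391 z [0.0005 0.0037 0.0092]
lvl 0.09 1371 [0.54892938 0.00734055] (160, 50) 1.297 0.0984
lvl 0.09 1392 [0.45478931 0.03460433] (160, 49) 1.285 0.0983
lvl 0.047 384 [0.51735559 0.06761906] (50, 47) 1.301 0.0539
lvl 0.047 388 [ 0.48987448 -0.02672599] (49, 47) 1.291 0.0538
lvl 0.047 60 [0.4418674  0.08862407] (47, 7) 1.291 0.0532
lvl 0.047 62 [ 0.4148024  -0.00486441] (48, 7) 1.29 0.0529
side
yellow 590 [ 0.61886646 -0.27601654] (179, 70) 1.391 z [0.0029 0.0052 0.0077]
yellow 40 [ 0.49701709 -0.02443553] (33, 15) 1.263 z [0.0536 0.0555 0.057 ]
blue 137 [0.55012128 0.01172554] (47, 32) -0.397 z [0.0985 0.1001 0.1019]
blue 2804 [0.41511713 0.2930206 ] (195, 80) 1.387 z [0.0028 0.0049 0.0108]
lvl 0.09 868 [0.55147034 0.01143472] (165, 52) 1.3 0.0998
lvl 0.09 918 [0.45761008 0.03897091] (163, 50) 1.284 0.0999
lvl 0.047 775 [0.50493936 0.02847102] (159, 159) -0.277 0.0557
```

View pics/crop.png

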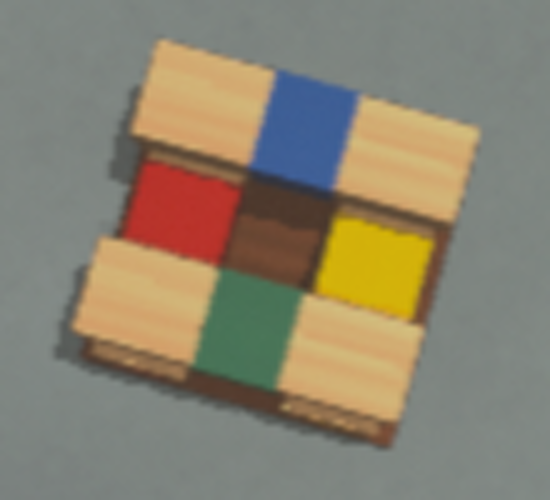

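Crop confirms: blue and green are on top, and red and yellow are wooden banded boxes beneath, so yellow is the banded box and not an orange block. Top and side views differ by about 4 mm in y. I'll check with the wrist camera while hovering.

```bash
sed -i 's/S>110)&(V>50/S>80)\&(V>30/; s/(S>190)/(S>150)/; s/((H<5)|(H>174))/((H<4)|(H>174))/' h.py
cat >> h.py <<'E'
def hover(robot,p,yaw,z):
    """goto above p, with the half turn that keeps the last joint near its middle"""
    best=None
    for k in(-2,-1,0,1,2):
        y=yaw+k*np.pi
        try: q=robot.inverse_kinematics([p[0],p[1],z],[np.pi,0,y])
        except robot.IKError: q=None
        if q is not None:
            s=abs(q[6])
            if best is None or s<best[0]-.01: best=(s,y)
    robot.goto([p[0],p[1],z],[np.pi,0,best[1]])
E
python3 - <<'E'
from h import *
from plant import robot
for n in("top","side"):
    f=dict(np.load(f"{n}0.npz"));X=cloud(f);C=colours(f);print(n)
    reg=(X[...,0]>.35)&(X[...,0]<.9)&(abs(X[...,1])<.45)&(X[...,2]<.02)
    for c,m in C.items():
        for b in blobs(m&reg,500):
            P=X[b];print(c,b.sum(),*rect(P),"z",np.round(np.percentile(P[:,2],[10,50,90]),4))
hover(robot,[.50,.02],1.291,.33)
f=robot.grab_frame("wrist");X=cloud(f);s=robot.sense();print(s["t"],s["tcp_pos"],s["tcp_rot"],s["joint_pos"])
cv2.imwrite("pics/w0.png",f["image"][:,:,::-1]);np.savez("w0.npz",**f)
for lo,hi in((.09,.112),(.047,.065)):
    for b in blobs((X[...,2]>lo)&(X[...,2]<hi),200):
        P=X[b];print("lvl",lo,b.sum(),*rect(P),np.round(np.median(P[:,2]),4))
E
```

```text
top
red 2232 [0.60463977 0.30487601] (193, 82) -1.396 z [0.0007 0.0041 0.0096]
yellow 2317 [ 0.61836511 -0.280884  ] (194, 83) 1.373 z [0.0009 0.0041 0.0098]
green 2329 [ 0.4137822  -0.29063974] (193, 79) 1.543 z [0.0007 0.0037 0.0087]
blue 2412 [0.41409305 0.29128809] (199, 82) 1.386 z [0.0004 0.0037 0.0096]
side
red 2719 [0.60645038 0.30870172] (196, 78) -1.401 z [0.0026 0.0047 0.0102]
yellow 590 [ 0.61886646 -0.27601654] (179, 70) 1.391 z [0.0029 0.0052 0.0077]
green 761 [ 0.41475024 -0.28770941] (196, 74) 1.545 z [0.0031 0.0055 0.0085]
blue 2938 [0.41555646 0.29172992] (198, 82) 1.392 z [0.0028 0.0049 0.011 ]
2.5583 [0.50010377 0.02120171 0.32977458] [-3.14123801e+00  3.01105796e-04  1.29319981e+00] [-0.67710893  0.10755352  0.61018519  1.84420688 -0.06561126  1.21027789
 -0.3240381 ]
lvl 0.09 8737 [0.45623422 0.03633599] (160, 49) 1.29 0.0999
lvl 0.09 8632 [0.54988727 0.00961095] (159, 49) 1.288 0.0999
lvl 0.047 1550 [0.75750378 0.04574726] (86, 72) 0.249 0.0537
lvl 0.047 2438 [0.51684436 0.07024772] (56, 49) 1.286 0.0553
lvl 0.047 2117 [ 0.48987292 -0.02490883] (53, 50) 1.285 0.0551
lvl 0.047 801 [ 0.75070624 -0.15547025] (60, 40) 0.779 0.0574
lvl 0.047 1178 [ 0.29963135 -0.21021805] (56, 54) 1.378 0.0495
```

View pics/w0.png

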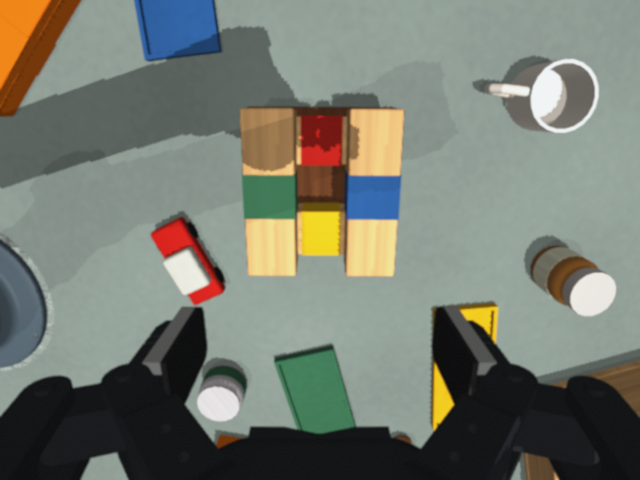

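The wrist view shows blue at (373,195), green at (270,195), red at (322,138) and yellow at (322,232). Its positions fall midway between the two fixed views, and the tops are at 0.100 m and 0.055 m. Moving blue first.

```bash
cat >> h.py <<'E'
TRAY=dict(red=(.6055,.3065,-1.398),yellow=(.6193,-.2792,1.373),green=(.4143,-.2892,1.544),blue=(.4146,.2910,1.389))
UP=.22; G=.025   # transfer height; TCP above the underside when held
def pick(robot,x,y,yaw,under):
    hover(robot,(x,y),yaw,UP)
    robot.grip(1.0)
    z=under+G
    robot.move_straight([x,y,z+.03],vel=.2)
    hit=robot.move_straight([x,y,z],vel=.06,contact_N=8)
    robot.grip(0.0,40); s=robot.sense(); p=s["tcp_pos"]
    print("pick hit",hit,"z",p[2].round(4),"open",round(s["opening"],3),"gf",round(s["gripper_force"],1),"t",round(s["t"],1))
    if not .4<s["opening"]<.75: raise SystemExit("bad grasp")
    robot.move_straight([p[0],p[1],z+.03],vel=.08)
    robot.move_straight([p[0],p[1],UP],vel=.25)
    print("held",round(robot.sense()["opening"],3),robot.sense()["wrist_force"].round(1))
def place(robot,c):
    x,y,yaw=TRAY[c]
    hover(robot,(x,y),yaw,UP)
    robot.move_straight([x,y,.055],vel=.2)
    robot.sleep(.2)
    hit=robot.move_straight([x,y,.026],vel=.03,contact_N=2.5)
    s=robot.sense(); p=s["tcp_pos"]; print("place hit",hit,p.round(4),s["wrist_force"].round(1))
    robot.grip(.78); robot.sleep(.15)
    robot.move_straight([p[0],p[1],.09],vel=.1)
    robot.move_straight([p[0],p[1],UP],vel=.3)
    print("t",round(robot.sense()["t"],1))
def look(robot,n,name,lo,hi,box=(.35,.9,-.45,.45)):
    f=robot.grab_frame(n); cv2.imwrite(f"pics/{name}.png",f["image"][:,:,::-1]); X=cloud(f)
    m=(X[...,0]>box[0])&(X[...,0]<box[1])&(X[...,1]>box[2])&(X[...,1]<box[3])&(X[...,2]>lo)&(X[...,2]<hi)
    for b in blobs(m,100): print(n,b.sum(),*rect(X[b]),np.median(X[b][:,2]).round(4))
E
python3 - <<'E'
from h import *
from plant import robot
pick(robot,.5499,.0096,1.289,.055)
place(robot,"blue")
look(robot,"wrist","w1",.04,.065)
E
```

```text
pick hit False z 0.0804 open 0.554 gf 43.3 t 5.1
held 0.552 [-0.5 -0.2 -4.5]
place hit True [0.4144 0.2909 0.0304] [-0.6  0.   4.5]
t 11.2
wrist 11842 [0.41529404 0.2899765 ] (159, 49) 1.389 0.0499
wrist 884 [0.44815839 0.09806641] (61, 27) 0.769 0.0542
wrist 618 [ 0.54483893 -0.01590251] (58, 5) -0.263 0.0484
```

```bash
ls pics
```

```text
crop.png
side0.png
top0.png
w0.png
w1.png
```

View pics/w1.png

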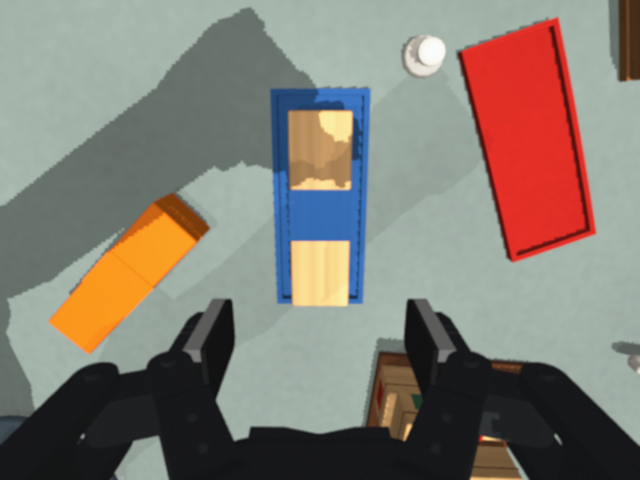

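The blue box lies in its tray at (320,205), with its top at 0.0499 so it rests on the floor. The figurine at (428,52) is untouched. Next is green, then a fresh look at the lower two.

```bash
python3 - <<'E'
from h import *
from plant import robot
pick(robot,.4562,.0363,1.288,.055)
place(robot,"green")
look(robot,"wrist","w2",.04,.065,(.35,.5,-.4,-.2))
hover(robot,(.50,.03),1.290-np.pi/2,.33)
look(robot,"wrist","w3",.04,.065,(.38,.65,-.1,.2))
look(robot,"top","t3",.04,.065,(.38,.65,-.1,.2))
print(robot.sense()["t"])
E
```

```text
pick hit False z 0.0803 open 0.557 gf 42.6 t 14.4
held 0.555 [ 0.3  0.5 -2.8]
place hit True [ 0.4141 -0.2891  0.0304] [-1.   1.2  5.7]
t 20.5
wrist 11871 [ 0.41520718 -0.28906308] (159, 49) 1.545 0.05
wrist 7041 [ 0.48874139 -0.0238133 ] (159, 49) -0.282 0.055
wrist 6906 [0.51611145 0.06986612] (159, 49) -0.278 0.055
top 394 [ 0.45794623 -0.03368478] (107, 31) -0.124 0.0534
21.9333
```

View pics/w3.png

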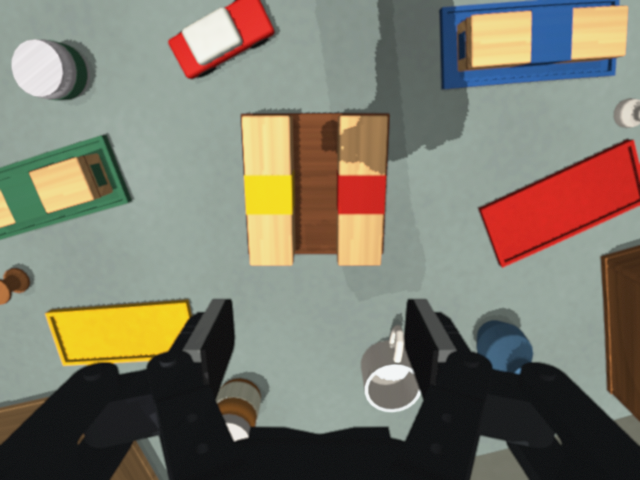

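The wrist view shows yellow at (270,190) and red at (362,190), undisturbed on the board with tops at 0.055. Green and blue are in their trays.

```bash
python3 - <<'E'
from h import *
from plant import robot
pick(robot,.5161,.0699,-.28,.010)
place(robot,"red")
look(robot,"wrist","w4",.04,.065,(.45,.72,.2,.42))
pick(robot,.4887,-.0238,-.28,.010)
place(robot,"yellow")
look(robot,"wrist","w5",.04,.065,(.45,.72,-.4,-.15))
robot.goto([.35,-.45,.35],[np.pi,0,1.5])
look(robot,"top","t5",.035,.065)
look(robot,"side","s5",.04,.065)
print(robot.sense()["t"])
E
```

```text
pick hit False z 0.0354 open 0.555 gf 42.6 t 26.7
held 0.556 [ 0.3 -0.5 -3.9]
place hit True [0.6053 0.3064 0.0304] [-1.2 -0.4  4.7]
t 33.0
wrist 1025 [0.69106085 0.38471179] (70, 4) -1.525 0.0533
wrist 169 [0.45168954 0.35632642] (17, 3) 1.557 0.0473
wrist 11863 [0.60639832 0.3058772 ] (160, 49) -1.404 0.05
pick hit False z 0.0354 open 0.553 gf 42.7 t 36.7
held 0.558 [ 0.3  0.5 -3.1]
place hit True [ 0.6192 -0.279   0.0305] [-1.1  1.   4.1]
t 42.9
wrist 11869 [ 0.62022626 -0.27869482] (159, 49) 1.373 0.05
wrist 571 [ 0.70137311 -0.35336081] (35, 15) 0.573 0.0527
top 408 [ 0.77547913 -0.3589566 ] (231, 91) 0.445 0.0507
top 382 [0.77429773 0.35868311] (234, 92) -0.441 0.0504
top 244 [ 0.79590955 -0.39124597] (134, 34) 0.242 0.0492
top 215 [0.79484167 0.38534525] (130, 27) -0.203 0.0489
top 273 [0.75011926 0.04384959] (94, 70) 0.13 0.0492
top 228 [0.75316577 0.19074335] (61, 48) -1.157 0.0559
top 153 [ 0.74494958 -0.157817  ] (60, 33) 1.094 0.0533
top 1296 [ 0.61971619 -0.27835205] (160, 51) 1.377 0.0483
top 1261 [0.60452966 0.30441806] (161, 51) -1.407 0.0484
top 153 [ 0.50879062 -0.39132214] (34, 33) 1.508 0.0387
top 1265 [0.41287555 0.28785065] (161, 49) 1.39 0.0483
top 1315 [ 0.41337613 -0.28910419] (160, 49) 1.561 0.0483
side 463 [ 0.77823492 -0.35955649] (232, 91) 0.437 0.0525
side 522 [ 0.6219314  -0.27638245] (162, 52) 1.364 0.0498
side 486 [ 0.4166911 -0.286901 ] (166, 49) 1.537 0.0501
side 185 [ 0.75671704 -0.15056595] (59, 42) 0.292 0.055
side 347 [0.75840833 0.05750008] (94, 70) -0.913 0.049
side 311 [0.75400006 0.20423145] (61, 44) 0.642 0.0551
side 1482 [0.60725226 0.30764835] (163, 48) -1.395 0.0495
side 1511 [0.41591342 0.29150671] (162, 50) 1.385 0.0496
side 129 [0.73381531 0.36105188] (37, 5) 0.002 0.0536
side 205 [0.69082489 0.40158472] (97, 3) 1.565 0.0529
side 170 [0.74478442 0.40930725] (40, 22) 0.721 0.0534
44.35
```

View pics/t5.png

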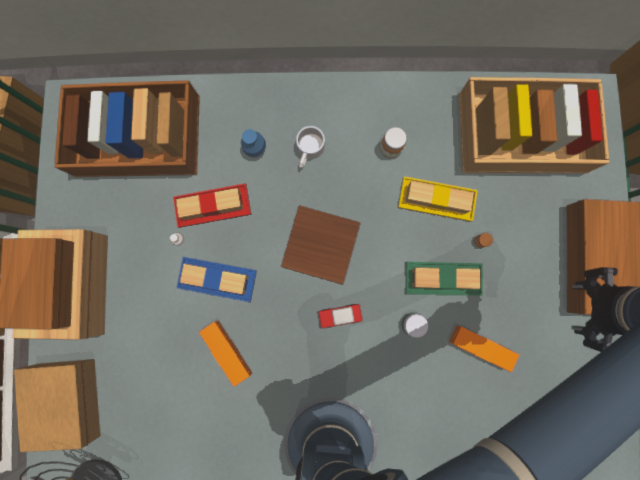

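View pics/s5.png

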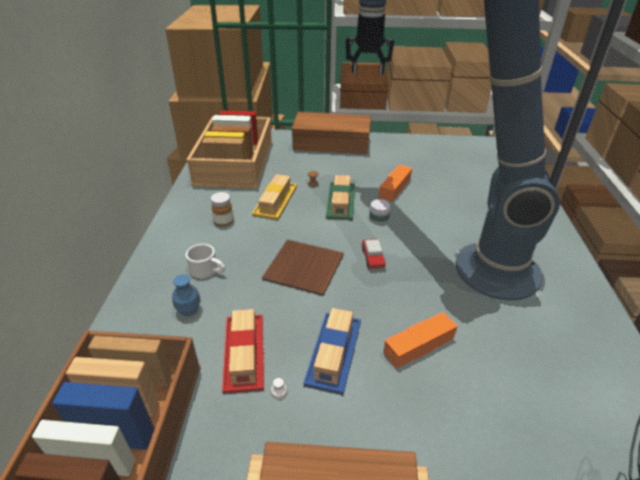

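All four boxes lie flat in their matching trays: top-view pixels red (212,203), blue (217,279), yellow (440,197) and green (447,278). The cup (310,142), figurine (176,239) and orange blocks have not moved, and the arm is clear.

```bash
python3 -c "
from plant import robot
print(robot.close_job())"
```

```text
the job is handed in; nothing more can be done
None
```

The job is handed in after about 44 s on the robot's clock: all four boxes lie flat and lengthwise in the trays of their own colour, and the teacup, figurine and orange look-alikes were left where they stood.

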